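# Rack a floorboard sample and close its keeper

## Robot

A 6-joint arm with a two-finger parallel gripper is mounted at the origin on the work surface. World frame = base frame: x ahead of the robot, y to its left, z up, the work surface at z = 0. Lengths are in mm, angles in rad, forces in N, time in s.
With the tool pointing down it reaches from about 350 to 975 mm from the base axis. Payload 4.9 kg.
Tool frame: the origin (TCP) lies midway between the tips of the shut fingers; the grasp point (between the pads) lies ctrl.tcp_to_grasp behind it (ctrl.tcp_to_grasp is the distance from the TCP to the grasp point, in mm); z points along the fingers, y is the line along which they close (so a half turn about z gives the same grasp; the last joint's range is limited). The gripper opens to 85 mm and grips with 20 to 120 N. Pads are 22 mm wide; open, the fingers measure 114 mm over their backs; the gripper's body (76 mm by 85 mm) begins 54 mm behind the grasp point. The pads swing forward as they close: fully open they stand 13 mm farther back than shut.
Start: joints at [-1.323, 0.053, 1.613, -0, 1.476, -0.119], TCP at [224.137, -583.407, 231.304] pointing down, gripper open.
Joint ranges: [-3.01, 3.01], [-1.01, 2.22], [0.06, 2.58], [-1.02, 4.17], [0.09, 2.62], [-3.14, 3.14]. Speed limits (rad/s): [2.57, 2.57, 3.14, 3.14, 3.14, 3.14].

## Interface

Orientations are given as a unit quaternion [x, y, z, w].
In Python, from bench import ctrl gives the robot as it stands.
- The arm moves only by the tool move_arm, never from a script. Its argument "plan" is a list that holds one entry, the list of rows, each a list of 7 numbers: the finger opening in cm, from 0 to 8.54, then the shift along the world's x, y, z in cm, then the turn, a rotation vector about the world's x, y, z in degrees. A call has exactly 5 rows; each row is the pose to reach, as a shift and turn from the pose commanded when the call began; what a row does not reach only later rows make up. A row lasts 1/8 s, in which the tool goes at most 62.5 mm and 10.7 degrees, less where a joint would pass 70% of its speed; a pose out of reach is approached as far as the arm can. A call with a gripper value outside its range is refused whole. The fingers move at their own pace and stop on an object; "grip_force" is the grip in N (left out, the last holds). Time passes only in rows, so rows that repeat a pose let the fingers close, or fill a call up. It gives the time, the measured TCP pose, the force, the opening and the grip force at its end, in the units of the state.
- ctrl.get_obs(): the state, without advancing time (a new reading comes with each control period).
- ctrl.get_image(name): name is "scene" or "side" or "wrist"; returns the picture (480x640x3 uint8, blue, green, red); there is no depth.
- ctrl.calibration(name): a dict with "mtx" (3x3 intrinsics, pixels), "position" and "attitude" of the camera in the world. Camera axes: x right, y down, z forward; pixel columns grow to the right and rows downward; lengths in mm; the calibration is good to about 2 mm. The wrist camera is an equidistant fisheye: a pixel r from the principal point sees the ray r / f radians off the axis. A picture is of the moment at which its call begins: read the wrist's pose just before it. calibration takes no time and is no camera call; for the wrist camera it gives the pose at the moment of the call.
- ctrl.job_done(): hands the job in; it is judged then, once.
Trained networks look in the newest picture that a camera, given by its name, has taken for a name from the list of things; names that differ only in an ending like _2 or _b are one class to them, and where a whole thing is asked for, a point or a joint stands for the part that bears it (a point fixed in the world has none). Each returns a list of dicts, best first, with "conf" (0 to 1); they miss things now and then, are a little off and sometimes report something else, mostly with a low value. They report only what shows in the picture. A call takes as long as a camera call. They do not tell look-alikes from the thing itself.
- ctrl.outline_of(thing, camera): "region" (480x640 bool, what is visible of it).
- ctrl.place_of(thing, camera): "at" ([x, y, z] in mm, in world coordinates, good to about 4 mm: a listed point, or the origin of a listed thing).
The state is a dict: "time": time; "joints": joint angles; "qd": joint speeds; "joint_torque": joint torques, N m; "tcp_pos": TCP position; "eef_rot": TCP orientation; "wrist_force": force on the tool from outside, world axes, zero at the start; "moment": the same for the moment, N m; "gripper_width": finger opening in mm; "gripper_force": force on a finger pad.
Only numpy, scipy, OpenCV 4.12 (cv2) and the standard library are available. Lean on these libraries where they do the work, as an engineer would, in place of code of your own. Each camera call takes 0.05 s, during which the arm holds its last target. There are 200 camera calls.

## Task

Slide the loose floorboard sample lengthwise into the empty bay of the low blue rack, flat on the bench under the bay's side lips and fully home against the back stop. Then swing that bay's keeper bar fully closed across the mouth, and leave everything else on the bench where it is.

Things in the scene. Friction and masses are not known exactly. Their poses are not given: they have to be found in the camera images.
- board: the loose floorboard sample: a flat wood slab 130 mm (its x) x 90 mm (its y) x 14 mm thick, 0.1 to 0.2 kg, lying flat on the bench (no rack under it). Origin: centre of its underside. Too wide to grasp across; its two ends and two faces are alike.
- bay_open: the empty one of the low blue rack's two bays (fixed; nearer or farther one). A channel open to the bench, walls at y = +-47 mm (94 mm clear, 12 mm thick), each with a lip overhanging inward to y = +-39 mm, underside 18 mm, top 22 mm above the bench. Origin: on the bench, on the centre line; x points INTO the bay, z up. A board fully home has its centre at x = +5 mm, near end at x = -60 mm
- bay_mouth (a point): centre of the empty bay's mouth on the bench, x = -55 mm in the bay's frame, where walls and lips begin (axes as the bay's). In front of it lead-in flares 22 mm high widen to about y = +-53 mm at x = -67 mm, so a board fully home sticks 5 mm out of the straight part
- bay_stop (a point): foot of the back stop's face in the empty bay, x = +70 mm in the bay's frame. The stop is 30 mm high, with a blue beam 45 mm high behind it (to x = +103 mm); plates 45 mm high close the rack's two outer sides
- bay_full: the other bay, beside it at 120 mm pitch, same shape and same directions; it already holds a board and its keeper bar is closed. Fixed; nothing to do here.
- keeper (a joint): swing angle of the empty bay's keeper, a steel bar on an upright pivot at the right of the mouth (looking in). 0 = closed, against its end stop, the bar lying across the mouth along the bay's +y; it grows as the tip swings out from the rack: 1.57 = straight out along the bay's -x. It stays where it is left. Range 0 to 2.2 rad; starts open
- keeper_pivot (a point): point on the keeper's pivot axis, 15 mm above the bench, at x = -72, y = -53 mm in the bay's frame; its axes are the bay's
- keeper_tip (a point): tip of the keeper bar, 62 mm from the pivot, mid height. The bar is 8 mm thick, 4 to 26 mm above the bench; when closed its face is 8 mm from the end of a board that is fully home, and a board left sticking out blocks it
- tape: bystander, leave alone: roll of pale tape lying flat, a ring 80 mm across, 36 mm high. Origin: centre of its underside
- tin: bystander, leave alone: adhesive can standing, 66 mm across, 58 mm high. Origin: centre of its underside
- tapping_block: bystander, leave alone: black plastic tapping block, 50 x 110 x 35 mm high. Origin: centre of its underside
- screwdriver: bystander, leave alone: screwdriver lying on the bench
- spacer_box: bystander, leave alone: small cardboard box 60 x 90 x 40 mm high. Origin: centre of its underside
- scraper: bystander, leave alone: spatula-shaped scraper lying on the bench
- jar: bystander, leave alone: closed jar, 64 mm across, 75 mm high. Origin: centre of its underside
Things that resemble listed ones, but are neither listed nor needed, are in the scene too. What is shaped like the board but grey is not meant. What is shaped like the bay_open but orange is not meant.

How it is judged:
By the outcome, as a careful person would: the job done as asked, in the order asked, and still so for the second after the job is handed in, with the robot touching nothing.
It also fails if it takes over 72 s, if anything falls off the work surface, if the arm or the gripper's body presses on something with over 40 N, if the wrist force passes 120 N, or if a joint passes its speed limit or range.

## Working session

There is one attempt and no reset: what is moved stays moved. The work goes in short steps, Python scripts to look and compute and a tool call to move; the robot and the scene stay as the last step left them, time stands still between calls to the robot, and variables do not carry over. Pictures are saved under pics/ and viewed, at most 11 in all, crops included, and the job is handed in when it is done.

Besides the shell and the picture viewer there is one more tool, called as a command line: name --argument value ..., lists and objects as JSON in quotes. move_arm: Moves the arm, as the interface text tells. Its arguments: {"type":"object","properties":{"plan":{"type":"array","items":{"type":"array","items":{"type":"array","items":{"type":"number"}}}},"grip_force":{"type":"number"}},"required":["plan"]}

```bash
mkdir -p pics; cat > h.py <<'E'
import numpy as np, cv2
from bench import ctrl
from scipy.spatial.transform import Rotation as R
def snap(n,f):
    im=ctrl.get_image(n); cv2.imwrite('pics/'+f,im); return im
E
python3 - <<'E'
from h import *
a=snap('scene','s0.png'); b=snap('side','d0.png')
for c in('scene','side'):
    k=ctrl.calibration(c); print(c,k['mtx'],k['position'],k['attitude'])
    for t in('board','bay_open','bay_mouth','bay_stop','bay_full','keeper_pivot','keeper_tip','tape','tin','tapping_block','screwdriver','spacer_box','scraper','jar'):
        print(t,[(np.round(d['at']),round(d['conf'],2)) for d in ctrl.place_of(t,c)[:3]])
print(ctrl.tcp_to_grasp, ctrl.get_obs()['time'])
E
```

```text
scene [[451.38298381   0.         316.03335584]
 [  0.         451.38298381 237.21621698]
 [  0.           0.           1.        ]] [1429.36131389 -646.34369393  717.02637799] [ 0.77597338  0.41301549 -0.21433832 -0.4258434 ]
board [(array([ 539., -292.,    2.]), 0.79), (array([495., -68.,  -1.]), 0.74), (array([ 592., -451.,   -5.]), 0.4)]
bay_open [(array([632., 205.,   0.]), 0.79), (array([800., -45.,   0.]), 0.62)]
bay_mouth [(array([629., 150.,   1.]), 0.87), (array([810., -98.,   1.]), 0.66)]
bay_stop [(array([702.,  72.,  13.]), 0.62), (array([632., 270.,   4.]), 0.55), (array([795.,  31.,   4.]), 0.55)]
bay_full [(array([511., 206.,   2.]), 0.77), (array([386., 450.,  -2.]), 0.22)]
keeper_pivot [(array([ 863., -110.,   16.]), 0.86), (array([679., 132.,  15.]), 0.85), (array([632., 272.,   3.]), 0.56)]
keeper_tip [(array([ 800., -117.,   18.]), 0.67), (array([705.,  72.,  15.]), 0.44)]
tape [(array([ 709., -341.,    2.]), 0.73)]
tin [(array([520., 462.,   4.]), 0.61)]
tapping_block [(array([385., 450.,  -3.]), 0.71)]
screwdriver []
spacer_box [(array([ 445., -446.,   -1.]), 0
[... 794 characters left out ...]
 (array([387., 449.,  -0.]), 0.45)]
keeper_pivot [(array([ 864., -108.,   12.]), 0.9), (array([682., 135.,  15.]), 0.69)]
keeper_tip [(array([707.,  76.,  16.]), 0.44), (array([ 803., -113.,   16.]), 0.44), (array([ 546., -555.,    0.]), 0.36)]
tape [(array([ 709., -345.,   -3.]), 0.82)]
tin [(array([702.,  76.,  18.]), 0.38), (array([510., 204.,  -0.]), 0.36)]
tapping_block [(array([387., 448.,  -2.]), 0.93)]
screwdriver [(array([ 399., -348.,   -4.]), 0.69), (array([ 590., -452.,   -5.]), 0.48), (array([634., 204.,  -1.]), 0.31)]
spacer_box [(array([ 445., -435.,   -0.]), 0.79)]
scraper [(array([ 546., -554.,    0.]), 0.64)]
jar [(array([ 401., -351.,   -4.]), 0.55)]
18.700000000000003 1.5
```

View pics/s0.png

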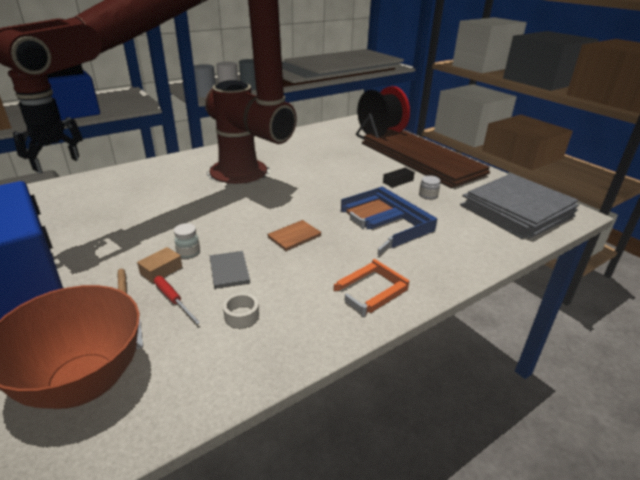

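View pics/d0.png

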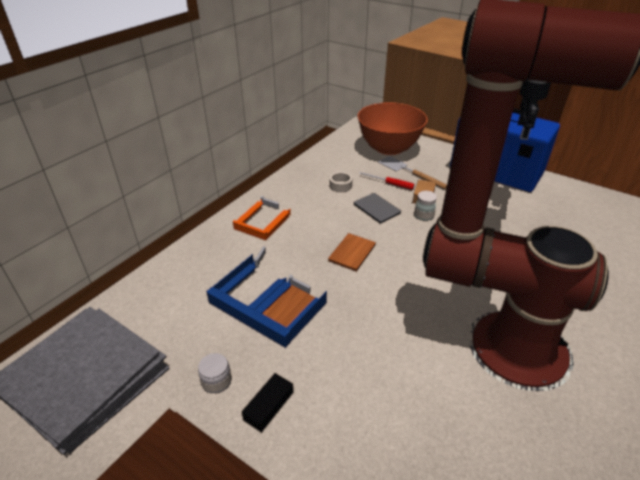

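The blue rack sits near (632, 205) with its mouth toward −y and the left (nearer) bay full. The brown board is near (494, −67) and the open keeper sticks out at about (705, 74). The grey board and orange rack are decoys. Next I'll measure corners from both views.

```bash
cat >> h.py <<'E'
def ray(k,uv):
    d=np.c_[np.atleast_2d(uv),np.ones(len(np.atleast_2d(uv)))]@np.linalg.inv(k['mtx']).T
    return R.from_quat(k['attitude']).apply(d)
def onplane(k,uv,z):
    d=ray(k,uv); p=np.array(k['position']); return p+d*((z-p[2])/d[:,2])[:,None]
def board_fit(cam,near,z=7):
    k=ctrl.calibration(cam); out=[]
    for o in ctrl.outline_of('board',cam):
        m=o['region'].astype(np.uint8)
        c=max(cv2.findContours(m,cv2.RETR_EXTERNAL,cv2.CHAIN_APPROX_NONE)[0],key=len)[:,0,:]
        w=onplane(k,c,z)[:,:2].astype(np.float32)
        (cx,cy),(a,b),an=cv2.minAreaRect(w)
        if b>a: an+=90
        if np.hypot(cx-near[0],cy-near[1])<60: out.append((cx,cy,max(a,b),min(a,b),an%180,o['conf']))
    return out
E
python3 - <<'E'
from h import *
snap('scene','s1.png'); snap('side','d1.png')
pts={}
for c in('scene','side'):
    for z in (0,14): print(c,z,np.round(board_fit(c,(494,-67),z),1))
# triangulate board centroid + mouth/pivot checks
def tri(a,b):
    A=[];B=[]
    M=np.zeros((3,3));v=np.zeros(3)
    for c,uv in(('scene',a),('side',b)):
        k=ctrl.calibration(c);d=ray(k,uv)[0];d/=np.linalg.norm(d);P=np.eye(3)-np.outer(d,d);M+=P;v+=P@k['position']
    return np.linalg.solve(M,v)
cs={}
for c in('scene','side'):
    k=ctrl.calibration(c)
    o=[o for o in ctrl.outline_of('board',c)]
    best=min(o,key=lambda o:np.linalg.norm(onplane(k,np.argwhere(o['region']).mean(0)[::-1],10)[0][:2]-[494,-67]))
    cs[c]=np.argwhere(best['region']).mean(0)[::-1]
print('board centroid tri',tri(cs['scene'],cs['side']))
for c,f,x0,y0 in(('scene','s1.png',220,170),('side','d1.png',195,215)):
    im=cv2.imread('pics/'+f)[y0:y0+150,x0:x0+225 if c=='scene' else x0+200]
    cv2.imwrite('pics/c_'+f,cv2.resize(im,None,fx=3.5,fy=3.5,interpolation=cv2.INTER_CUBIC))
E
```

```text
scene 0 [[482.8 -54.3 146.2 111.   95.8   1. ]]
scene 14 [[501.3 -65.8 143.3 108.8  95.8   1. ]]
side 0 [[499.3 -65.4 143.   99.9  95.8   0.6]]
side 14 [[491.4 -51.3 140.8  98.3  95.8   0.6]]
board centroid tri [493.69685264 -60.57663579   4.6212292 ]
```

View pics/c_s1.png

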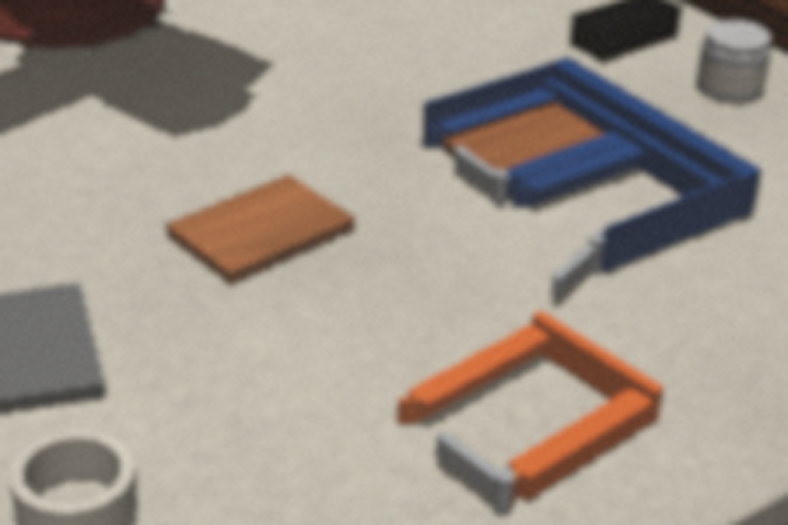

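View pics/c_d1.png

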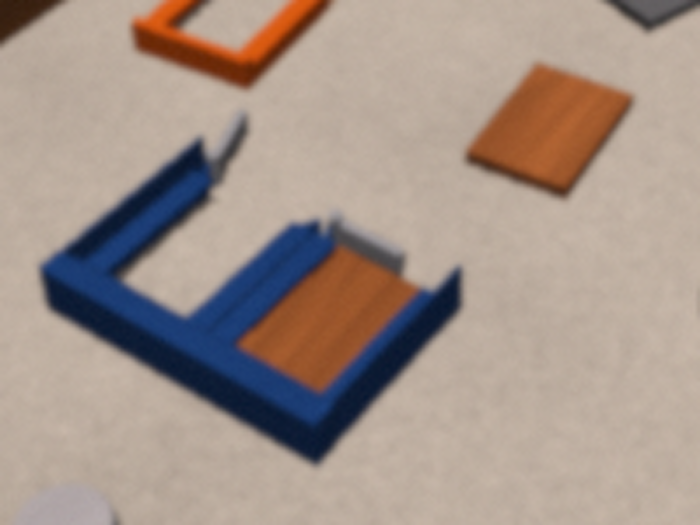

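The crops show the board's top corners. In the scene crop they are at (168,230), (232,275), (352,222), (288,178), and in the side crop at (468,155), (538,63), (632,97), (565,187). The keeper is open outward and the bay is empty.

```bash
python3 - <<'E'
from h import *
S=np.array([(168,230),(232,275),(352,222),(288,178)])/3.5+[220,170]
D=np.array([(538,63),(468,155),(565,187),(632,97)])/3.5+[195,215]
a=onplane(ctrl.calibration('scene'),S,14);b=onplane(ctrl.calibration('side'),D,14)
for p in(a,b): print(np.round(p[:,:2]),np.round(p.mean(0)), np.round(np.linalg.norm(np.roll(p,-1,0)-p,axis=1)),np.round(np.degrees(np.arctan2(*(np.roll(p,-1,0)-p)[:,1::-1].T))))
# height by triangulating the two views' centre
M=0;v=0
for c,uv in(('scene',S.mean(0)),('side',D.mean(0))):
    k=ctrl.calibration(c);d=ray(k,uv)[0];d/=np.linalg.norm(d);P=np.eye(3)-np.outer(d,d);M=M+P;v=v+P@k['position']
print('tri centre',np.linalg.solve(M,v))
o=ctrl.get_obs();print(o['tcp_pos'],R.from_quat(o['eef_rot']).as_matrix().round(2),o['gripper_width'],o['time'])
k=ctrl.calibration('wrist');print(k['position'],R.from_quat(k['attitude']).as_matrix().round(2))
E
```

```text
[[ 466. -134.]
 [ 550. -124.]
 [ 538.   -0.]
 [ 450.   -6.]] [501. -66.  14.] [ 84. 124.  88. 128.] [   7.   96. -176.  -83.]
[[ 541. -120.]
 [ 526.   11.]
 [ 443.   -0.]
 [ 453. -125.]] [491. -58.  14.] [131.  83. 125.  88.] [  97. -172.  -85.    4.]
tri centre [493.79460253 -62.56808838   7.8329562 ]
[ 224.17081319 -583.40456073  231.32484291] [[ 0.93  0.36  0.  ]
 [ 0.36 -0.93 -0.  ]
 [-0.    0.   -1.  ]] 85.14628973359346 1.9
[ 294.05742447 -556.46226565  373.89052152] [[ 0.36 -0.89 -0.27]
 [-0.93 -0.34 -0.11]
 [ 0.    0.29 -0.96]]
```

move_arm --plan '[[[8.5, 2, 5.2, 0, 0, 0, -3], [8.5, 4, 10.4, 0, 0, 0, -6], [8.5, 6, 15.6, 0, 0, 0, -9], [8.5, 8, 20.8, 0, 0, 0, -12], [8.5, 10, 26, 0, 0, 0, -15.4]]]'

```text
time: 2.52
tcp_pos: [324.5, -321.8, 231.5]
eef_rot: [0.999, 0.048, 0.0, 0.0]
wrist_force: [-0.2, -0.1, -0.1]
gripper_width: 84.6
gripper_force: 0.0
```

move_arm --plan '[[[8.5, 2, 5.2, 0, 0, 0, 0], [8.5, 4, 10.4, 0, 0, 0, 0], [8.5, 6, 15.6, 0, 0, 0, 0], [8.5, 8, 20.8, -2, 0, 0, 0], [8.5, 9, 26, -5, 0, 0, 0]]]'

```text
time: 3.15
tcp_pos: [415.6, -61.9, 182.4]
eef_rot: [0.999, 0.049, 0.002, 0.001]
wrist_force: [-0.2, -0.6, -0.4]
gripper_width: 85.0
gripper_force: 0.0
```

```bash
cat >> h.py <<'E'
def wuv(k,p):
    c=R.from_quat(k['attitude']).inv().apply(np.atleast_2d(p)-k['position']); f=k['mtx'][0,0]
    r=np.hypot(c[:,0],c[:,1]); th=np.arctan2(r,c[:,2]); return k['mtx'][:2,2]+c[:,:2]/r[:,None]*(f*th)[:,None]
def wplane(k,uv,z):
    q=(np.atleast_2d(uv)-k['mtx'][:2,2])/k['mtx'][0,0]; th=np.linalg.norm(q,axis=1)
    d=np.c_[q/th[:,None]*np.sin(th)[:,None],np.cos(th)]; d=R.from_quat(k['attitude']).apply(d)
    p=np.array(k['position']); return p+d*((z-p[2])/d[:,2])[:,None]
def rect(c,l=130,w=90,yaw=0,z=14):
    t=np.radians(yaw);P=np.array([(l,w),(-l,w),(-l,-w),(l,-w)])/2@np.array([[np.cos(t),np.sin(t)],[-np.sin(t),np.cos(t)]])
    return np.c_[P+c[:2],[z]*4]
def wboard(near,z=14):
    k=ctrl.calibration('wrist'); out=[]
    for o in ctrl.outline_of('board','wrist'):
        c=max(cv2.findContours(o['region'].astype(np.uint8),cv2.RETR_EXTERNAL,cv2.CHAIN_APPROX_NONE)[0],key=len)[:,0,:]
        w=wplane(k,c,z)[:,:2].astype(np.float32); (cx,cy),(a,b),an=cv2.minAreaRect(w)
        if b>a: an+=90
        if np.hypot(cx-near[0],cy-near[1])<50: out.append(np.round((cx,cy,max(a,b),min(a,b),an%180,o['conf']),1))
    return out
E
python3 - <<'E'
from h import *
im=snap('wrist','w0.png'); o=ctrl.get_obs(); print(o['tcp_pos'],R.from_quat(o['eef_rot']).as_matrix().round(3)[:,0])
print(wboard((495,-63)))
k=ctrl.calibration('wrist')
q=rect((495,-63),yaw=95.8); cv2.polylines(im,[wuv(k,q).astype(int)],True,(0,255,0)); cv2.imwrite('pics/w0o.png',im)
E
```

```text
[412.95635965 -55.82275905 176.67215057] [ 0.995  0.104 -0.004]
[array([490.6, -56.9, 127.7,  89.3,  95.6,   0.7])]
```

View pics/w0o.png

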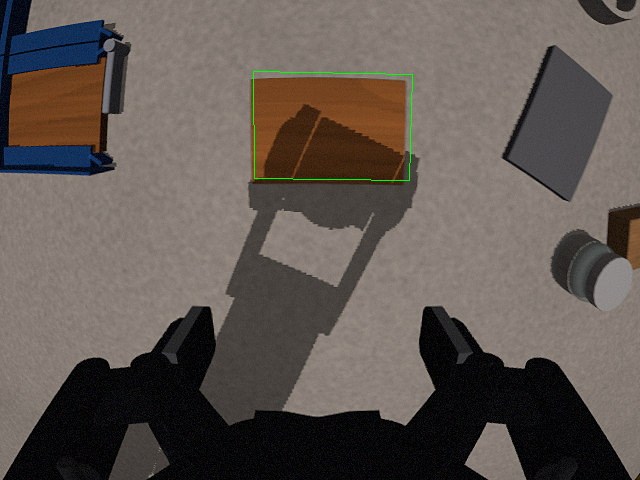

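The wrist picture shows the board with its top face at pixels (252–407, 78–182), square to the tool and slightly off my overlay. Its near long edge is clear. The arm was still settling, so I'll re-measure the board and the rack at rest.

```bash
python3 - <<'E'
from h import *
ctrl.get_image('wrist'); print(wboard((495,-63))); o=ctrl.get_obs(); print(o['tcp_pos'])
E
```

```text
[array([495.7, -67.4, 131.5,  90.5,  95.5,   0.6])]
[413.87822771 -62.58816301 180.84004921]
```

move_arm --plan '[[[8.5, 0.9, -0.9, -5, 0, 0, 0], [8.5, 0.9, -0.9, -10, 0, 0, 0], [8.5, 0.9, -0.9, -15, 0, 0, 0], [8.5, 0.9, -0.9, -18, 0, 0, 0], [8.5, 0.9, -0.9, -18.8, 0, 0, 0]]]'

```text
time: 3.98
tcp_pos: [422.3, -73.6, -7.7]
eef_rot: [0.999, 0.048, -0.001, -0.0]
wrist_force: [0.1, 0.8, 0.5]
gripper_width: 85.0
gripper_force: 0.0
```

move_arm --plan '[[[8.5, 0.5, 0, 0, 0, 0, 0], [8.5, 1.0, 0, 0, 0, 0, 0], [8.5, 1.5, 0, 0, 0, 0, 0], [8.5, 2.0, 0, 0, 0, 0, 0], [8.5, 2.5, 0, 0, 0, 0, 0]]]'

```text
time: 4.6
tcp_pos: [448.6, -72.4, -6.4]
eef_rot: [0.999, 0.049, 0.0, 0.0]
wrist_force: [-0.9, -0.6, 0.8]
gripper_width: 85.1
gripper_force: 0.4
```

```bash
python3 - <<'E'
from h import *
ctrl.get_image('wrist'); im=snap('wrist','w1.png'); print(wboard((505,-65))); o=ctrl.get_obs(); print(o['tcp_pos'],o['wrist_force'])
E
```

```text
[array([504.6, -63.8, 129.3,  89.3,  95.7,   0.6])]
[448.48301027 -72.35197859  -6.64756098] [ 0.41866874 -0.19092168 -1.15976119]
```

View pics/w1.png

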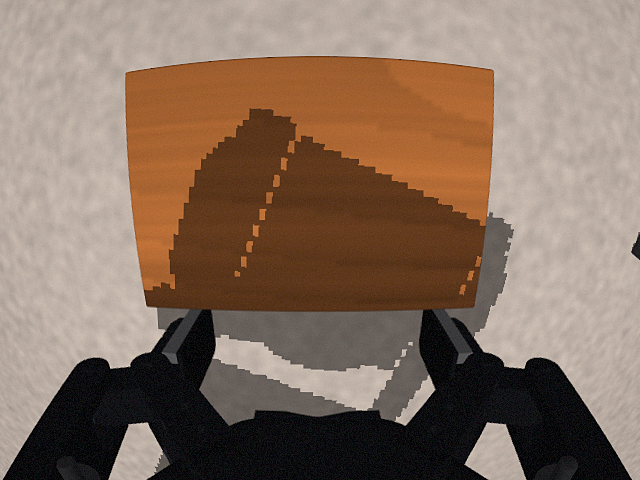

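move_arm --plan '[[[8.5, 1.2, 0, 0, 0, 0, -0.6], [8.5, 2.4, 0, 0, 0, 0, -1.5], [8.5, 3.6, 0, 0, 0, 0, -2.5], [8.5, 4.8, 0, 0, 0, 0, -3.5], [8.5, 6.0, 0, 0, 0, 0, -4.5]]]'

```text
time: 5.38
tcp_pos: [509.1, -72.4, -6.7]
eef_rot: [1.0, 0.009, -0.0, -0.0]
wrist_force: [-1.7, 0.3, 0.7]
gripper_width: 85.1
gripper_force: 0.4
```

move_arm --plan '[[[8.5, 1.2, 0, 0, 0, 0, -0.6], [8.5, 2.4, 0, 0, 0, 0, -1.2], [8.5, 3.6, 0, 0, 0, 0, -1.2], [8.5, 4.8, 0, 0, 0, 0, -1.2], [8.5, 5.8, 0, 0, 0, 0, -1.2]]]'

```text
time: 6.0
tcp_pos: [567.0, -72.4, -6.7]
eef_rot: [1.0, -0.001, 0.0, 0.0]
wrist_force: [-0.5, 0.1, 0.8]
gripper_width: 84.9
gripper_force: 0.4
```

```bash
python3 - <<'E'
from h import *
ctrl.get_image('wrist'); im=snap('wrist','w2.png'); print(wboard((625,-70))); o=ctrl.get_obs(); print(o['tcp_pos'],o['wrist_force'],R.from_quat(o['eef_rot']).as_matrix()[:,0])
E
```

```text
[array([623.7, -69.3, 129.4,  89.6,  90. ,   0.9])]
[566.83406267 -72.4932008   -6.51543088] [-0.01814426  0.19938275  0.40808802] [ 9.99998903e-01 -1.34751307e-03  6.15791022e-04]
```

move_arm --plan '[[[8.5, -1, 0, 0, 0, 0, 0], [8.5, -2, 0, 5, 0, 0, 0], [8.5, -1, 1, 11, 0, 0, 10], [8.5, 0, 3, 17, 0, 0, 20], [8.5, 2, 6, 21, 0, 0, 30]]]'

```text
time: 6.78
tcp_pos: [586.0, -12.5, 206.6]
eef_rot: [0.966, 0.26, 0.001, 0.001]
wrist_force: [0.3, -0.6, -0.8]
gripper_width: 85.0
gripper_force: 0.0
```

move_arm --plan '[[[8.5, 1.5, 2, 0, 0, 0, 10], [8.5, 3, 4, 0, 0, 0, 20], [8.5, 4, 6, 0, 0, 0, 30], [8.5, 4.5, 7, 0, 0, 0, 40], [8.5, 4.5, 8, 0, 0, 0, 50]]]'

```text
time: 7.4
tcp_pos: [630.2, 67.9, 202.7]
eef_rot: [0.765, 0.644, -0.0, -0.0]
wrist_force: [0.4, 0.1, -0.2]
gripper_width: 84.8
gripper_force: 0.0
```

move_arm --plan '[[[8.5, 0, 0, 0, 0, 0, 9], [8.5, 0, 0, 0, 0, 0, 10], [8.5, 0, 0, 0, 0, 0, 10], [8.5, 0, 0, 0, 0, 0, 10], [8.5, 0, 0, 0, 0, 0, 10]]]'

```text
time: 8.02
tcp_pos: [631.1, 67.4, 203.3]
eef_rot: [0.708, 0.706, 0.0, 0.0]
wrist_force: [-0.3, -0.0, -0.2]
gripper_width: 85.0
gripper_force: 0.0
```

```bash
python3 - <<'E'
from h import *
ctrl.get_image('wrist'); im=snap('wrist','w3.png'); o=ctrl.get_obs(); print(o['time'],o['tcp_pos'],R.from_quat(o['eef_rot']).as_matrix()[:,0])
print(wboard((624,-70)))
for t in('bay_open','bay_mouth','bay_stop','keeper_pivot','keeper_tip'):
    print(t,[(np.round(d['at']),round(d['conf'],2)) for d in ctrl.place_of(t,'wrist')[:3]])
k=ctrl.calibration('wrist')
B=np.array([632,205,0.])
def bay(x,y,z): return B+[-y,x,z]
for y in(-39,39): cv2.line(im,*[tuple(map(int,wuv(k,bay(x,y,22))[0])) for x in(-55,70)],(0,255,0))
for y in(-59,59): cv2.line(im,*[tuple(map(int,wuv(k,bay(x,y,22))[0])) for x in(-55,70)],(0,255,255))
cv2.imwrite('pics/w3o.png',im)
E
```

```text
8.125 [631.13513211  67.52282661 203.31374909] [1.96513208e-03 9.99998069e-01 1.19367454e-06]
[array([ 6.248e+02, -6.700e+01,  1.354e+02,  9.070e+01,  9.000e+01,
        6.000e-01])]
bay_open []
bay_mouth []
bay_stop []
keeper_pivot [(array([683., 132.,  14.]), 0.87), (array([ 860., -106.,   19.]), 0.69)]
keeper_tip [(array([703.,  72.,  15.]), 0.71)]
```

View pics/w3o.png

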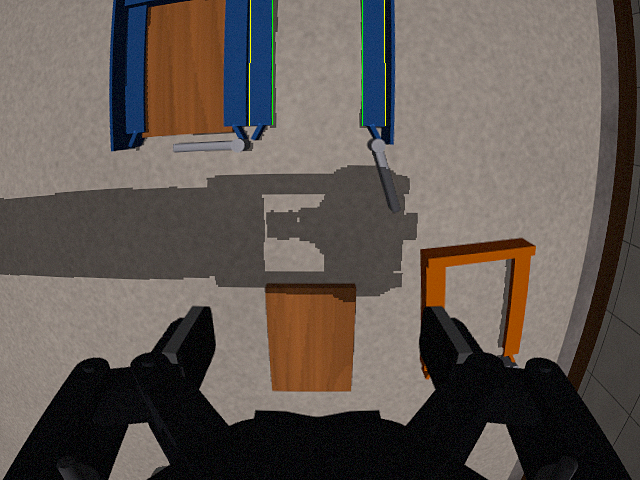

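The overlay matches the rack: lip inner edges are at u≈275 and 361, mouth at v≈127, and the rack is square to the world axes. The board is at u 267–355, slightly left of the bay's centre line.

```bash
python3 - <<'E'
from h import *
im=cv2.imread('pics/w3.png').astype(int); k=ctrl.calibration('wrist')
for v in (30,70,110):
    r=im[v]; m=(r[:,0]-r[:,2])>25
    e=np.flatnonzero(np.diff(m.astype(int)))+.5; e=e[e>240]
    print(v,[(x,np.round(wplane(k,[x,v],22)[0,:2],1)) for x in e])
for v in (300,330,360):
    r=im[v]; m=(r[:,2]-r[:,0])>35
    e=np.flatnonzero(np.diff(m.astype(int)))+.5; e=e[(e>250)&(e<370)]
    print(v,[(x,np.round(wplane(k,[x,v],14)[0,:2],1)) for x in e])
E
```

```text
30 [(np.float64(246.5), array([570.5, 236.9])), (np.float64(247.5), array([571.4, 236.9])), (np.float64(271.5), array([592.5, 235.6])), (np.float64(361.5), array([669.9, 235.6])), (np.float64(385.5), array([691. , 236.8])), (np.float64(390.5), array([695.4, 237.2])), (np.float64(394.5), array([699. , 237.4]))]
70 [(np.float64(246.5), array([570.8, 199.8])), (np.float64(247.5), array([571.7, 199.7])), (np.float64(271.5), array([592.7, 198.7])), (np.float64(361.5), array([669.7, 198.7])), (np.float64(385.5), array([690.7, 199.7])), (np.float64(387.5), array([692.4, 199.8])), (np.float64(389.5), array([694.2, 199.9])), (np.float64(390.5), array([695.1, 199.9])), (np.float64(394.5), array([698.6, 200.2]))]
110 [(np.float64(246.5), array([570.7, 164. ])), (np.float64(247.5), array([571.6, 163.9])), (np.float64(270.5), array([591.7, 163.2])), (np.float64(361.5), array([669.8, 163.1])), (np.float64(386.5), array([691.7, 163.9])), (np.float64(387.5), array([692.6, 164. ])), (np.float64(393.5), array([697.9, 164.2]))]
300 [(np.float64(265.5), array([580.4, -17.9])), (np.float64(354.5), array([668.8, -17.7]))]
330 [(np.float64(267.5), array([580.5, -52.5])), (np.float64(354.5), array([670.2, -52.3]))]
360 [(np.float64(269.5), array([580.3, -90.6])), (np.float64(352.5), array([669.8, -90.3]))]
```

move_arm --plan '[[[4.5, 0, -5, 0, 0, 0, 0], [4.5, -0.6, -10, 0, 0, 0, 0], [4.5, -0.6, -15, 0, 0, 0, 0], [4.5, -0.6, -20, -2, 0, 0, 0], [4.5, -0.6, -23.4, -6, 0, 0, 0]]]'

```text
time: 9.05
tcp_pos: [626.7, -169.3, 145.6]
eef_rot: [0.708, 0.706, 0.001, 0.003]
wrist_force: [0.6, 0.2, 0.0]
gripper_width: 45.4
gripper_force: 0.0
```

move_arm --plan '[[[4.5, 0, 0, -5, 0, 0, 0], [4.5, 0, 0, -9, 0, 0, 0], [4.5, 0, 0, -12, 0, 0, 0], [4.5, 0, 0, -14.1, 0, 0, 0], [4.5, 0, 0, -14.1, 0, 0, 0]]]'

```text
time: 9.68
tcp_pos: [624.3, -166.0, 0.9]
eef_rot: [0.708, 0.707, -0.001, -0.001]
wrist_force: [0.8, 0.2, 0.0]
gripper_width: 44.9
gripper_force: 0.0
```

move_arm --plan '[[[4.5, 0, 0.6, 0, 0, 0, 0], [4.5, 0, 1.2, 0, 0, 0, 0], [4.5, 0, 1.8, 0, 0, 0, 0], [4.5, 0, 2.4, 0, 0, 0, 0], [4.5, 0, 3, 0, 0, 0, 0]]]'

```text
time: 10.3
tcp_pos: [625.4, -136.2, 2.7]
eef_rot: [0.708, 0.707, 0.0, 0.0]
wrist_force: [-0.3, -1.9, 1.6]
gripper_width: 45.3
gripper_force: 0.5
```

```bash
python3 - <<'E'
from h import *
ctrl.get_image('wrist'); im=snap('wrist','w4.png'); o=ctrl.get_obs(); print(o['tcp_pos'],o['wrist_force'],R.from_quat(o['eef_rot']).as_matrix()[:,0])
print(wboard((624,-70)))
E
```

```text
[ 625.10764695 -135.68240374    2.33038462] [-0.179054   -0.77682895 -0.4599509 ] [9.05908222e-04 9.99999549e-01 2.86513631e-04]
[array([ 6.241e+02, -6.660e+01,  1.164e+02,  9.020e+01,  8.990e+01,
        6.000e-01])]
```

View pics/w4.png

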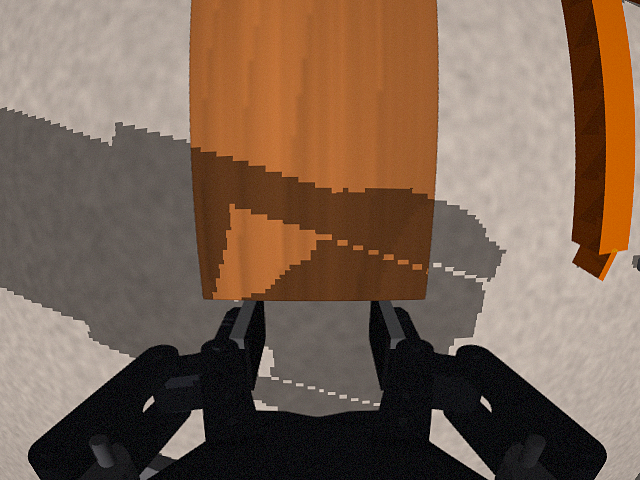

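The fingers are flush against the board's near end at v≈300, across u 205–428, and the board is square. Now I'll push with a slight drift to +x.

move_arm --plan '[[[4.5, 0.1, 1, 0, 0, 0, 0], [4.5, 0.2, 2.2, 0, 0, 0, 0], [4.5, 0.3, 3.4, 0, 0, 0, 0], [4.5, 0.4, 4.6, 0, 0, 0, 0], [4.5, 0.5, 5.8, 0, 0, 0, 0]]]'

```text
time: 11.08
tcp_pos: [630.1, -77.3, 2.2]
eef_rot: [0.708, 0.707, -0.0, -0.0]
wrist_force: [-0.7, -0.3, -0.7]
gripper_width: 45.1
gripper_force: 0.3
```

move_arm --plan '[[[4.5, 0.1, 1, 0, 0, 0, 0], [4.5, 0.2, 2, 0, 0, 0, 0], [4.5, 0.2, 3, 0, 0, 0, 0], [4.5, 0.2, 4, 0, 0, 0, 0], [4.5, 0.2, 4.8, 0, 0, 0, 0]]]'

```text
time: 11.7
tcp_pos: [632.1, -29.8, 2.3]
eef_rot: [0.708, 0.707, -0.0, -0.0]
wrist_force: [-0.0, 0.2, -0.1]
gripper_width: 45.2
gripper_force: 0.2
```

```bash
cat > chk.py <<'E'
from h import *
import sys
ctrl.get_image('wrist'); im=snap('wrist',sys.argv[1]).astype(int); o=ctrl.get_obs(); print(o['time'],o['tcp_pos'],o['wrist_force'])
k=ctrl.calibration('wrist')
g=lambda v,t,z,s: [(float(x),np.round(wplane(k,[x,v],z)[0,:2],1)) for x in np.flatnonzero(np.diff((s*(im[v][:,2]-im[v][:,0])>t).astype(int)))+.5]
for v in (60,150,230): print(v,'board',g(v,35,14,1))
for v in (20,60): print(v,'blue',g(v,25,22,-1))
E
python3 chk.py w5.png
```

```text
11.8 [632.07623197 -29.47022237   2.27866398] [-0.93882008 -0.39043643  0.16524335]
60 board [(188.5, array([586.2,  74.1])), (438.5, array([675.7,  73.9]))]
150 board [(190.5, array([586.5,  40.7])), (437.5, array([675.8,  40.7]))]
230 board [(195.5, array([586.4,  10.6])), (432.5, array([675.8,  10.7])), (544.5, array([727.3,  11.3])), (605.5, array([765.1,  12. ]))]
20 blue []
60 blue []
```

move_arm --plan '[[[4.5, 0, 1, 0, 0, 0, 0], [4.5, 0, 2, 0, 0, 0, 0], [4.5, 0, 3, 0, 0, 0, 0], [4.5, 0, 4, 0, 0, 0, 0], [4.5, 0, 5, 0, 0, 0, 0]]]'

```text
time: 12.42
tcp_pos: [632.2, 20.3, 2.4]
eef_rot: [0.708, 0.707, 0.0, 0.0]
wrist_force: [-0.2, -1.3, 0.1]
gripper_width: 45.0
gripper_force: 0.4
```

```bash
python3 chk.py w6.png
```

```text
12.525 [632.03745552  20.87806472   2.27262043] [0.05032089 0.18132012 0.44458245]
60 board [(1.5, array([488.3, 143.2])), (2.5, array([489.1, 143. ])), (4.5, array([490.6, 142.6])), (5.5, array([491.4, 142.4])), (188.5, array([586.2, 124.5])), (438.5, array([675.6, 124.3]))]
150 board [(190.5, array([586.4,  91.1])), (437.5, array([675.7,  91.1]))]
230 board [(195.5, array([586.4,  61. ])), (431.5, array([675.4,  61.1]))]
20 blue [(118.5, array([560.6, 142.4])), (147.5, array([572.8, 140. ])), (150.5, array([574. , 139.8])), (161.5, array([578.4, 139. ])), (163.5, array([579.2, 138.9])), (164.5, array([579.5, 138.8])), (165.5, array([579.9, 138.8])), (168.5, array([581.1, 138.6])), (169.5, array([581.5, 138.5])), (176.5, array([584.1, 138.1])), (177.5, array([584.5, 138.1])), (189.5, array([589. , 137.4])), (438.5, array([673.3, 137.2])), (448.5, array([676.9, 137.7])), (449.5, array([677.3, 137.8])), (458.5, array([680.7, 138.3])), (484.5, array([690.8, 140. ])), (485.5, array([691.2, 140.1])), (486.5, array([691.6, 140.2])), (495.5, array([695.3, 140.8])), (496.5, array([695.7, 140.9])), (501.5, array([697.8, 141.3])), (502.5, array([698.2, 141.4])), (503.5, array([698.6, 141.5])), (505.5, array([699.5, 141.7])), (506.5, array([699.9, 141.8])), (509.5, array([701.2, 142. ])), (510.5, array([701.6, 142.1])), (511.5, array([702.1, 142.2])), (512.5, array([702.5, 142.3])), (513.5, array([702.9, 142.4])), (515.5, array([703.8, 142.6])), (517.5, array([704.7, 142.8])), (523.5, array([707.4, 143.3]))]
60 blue []
```

Centred on the mouth. I'll keep pushing and watch the force.

move_arm --plan '[[[4.5, 0, 0.8, 0, 0, 0, 0], [4.5, 0, 1.6, 0, 0, 0, 0], [4.5, 0, 2.4, 0, 0, 0, 0], [4.5, 0, 3.2, 0, 0, 0, 0], [4.5, 0, 4, 0, 0, 0, 0]]]'

```text
time: 13.15
tcp_pos: [632.1, 60.2, 2.2]
eef_rot: [0.708, 0.707, -0.0, -0.0]
wrist_force: [0.8, -1.1, -1.0]
gripper_width: 44.7
gripper_force: 0.2
```

move_arm --plan '[[[4.5, 0, 1.0, 0, 0, 0, 0], [4.5, 0, 2.0, 0, 0, 0, 0], [4.5, 0, 3, 0, 0, 0, 0], [4.5, 0, 4, 0, 0, 0, 0], [4.5, 0, 5, 0, 0, 0, 0]]]'

```text
time: 13.78
tcp_pos: [632.1, 110.3, 2.3]
eef_rot: [0.708, 0.707, -0.0, -0.0]
wrist_force: [0.4, 0.1, -0.2]
gripper_width: 45.0
gripper_force: 0.2
```

```bash
python3 chk.py w7.png
```

```text
13.875 [632.11680536 110.75837099   2.33564826] [ 0.0940214  -0.10843889  0.01786041]
60 board [(93.5, array([544.8, 220.7])), (200.5, array([590.8, 213.9])), (426.5, array([671.2, 213.7]))]
150 board [(94.5, array([544.5, 184.2])), (201.5, array([590.8, 180.8])), (424.5, array([670.9, 180.7]))]
230 board [(102.5, array([544.3, 151.3])), (205.5, array([590.5, 150.8])), (419.5, array([670.7, 150.9]))]
20 blue [(96.5, array([550.7, 234.5])), (141.5, array([570.4, 230.4])), (142.5, array([570.9, 230.3])), (201.5, array([593.4, 226.8])), (427.5, array([669.4, 226.7])), (515.5, array([704. , 232.5])), (516.5, array([704.4, 232.6])), (525.5, array([708.4, 233.5]))]
60 blue [(93.5, array([550.2, 218.5])), (197.5, array([592.3, 212.3])), (198.5, array([592.6, 212.2])), (200.5, array([593.4, 212.2])), (427.5, array([669.2, 212.1])), (526.5, array([708.1, 217.6]))]
```

move_arm --plan '[[[4.5, 0, 0.6, 0, 0, 0, 0], [4.5, 0, 1.1, 0, 0, 0, 0], [4.5, 0, 1.5, 0, 0, 0, 0], [4.5, 0, 1.8, 0, 0, 0, 0], [4.5, 0, 2.0, 0, 0, 0, 0]]]'

```text
time: 14.5
tcp_pos: [632.2, 129.7, 2.3]
eef_rot: [0.708, 0.707, -0.0, 0.0]
wrist_force: [-0.1, -0.5, 0.7]
gripper_width: 45.3
gripper_force: 0.4
```

move_arm --plan '[[[4.5, 0, 0.1, 0, 0, 0, 0], [4.5, 0, 0.2, 0, 0, 0, 0], [4.5, 0, 0.3, 0, 0, 0, 0], [4.5, 0, 0.35, 0, 0, 0, 0], [4.5, 0, 0.4, 0, 0, 0, 0]]]'

```text
time: 15.12
tcp_pos: [632.2, 133.6, 2.3]
eef_rot: [0.708, 0.707, 0.0, 0.0]
wrist_force: [-0.1, -1.8, 1.4]
gripper_width: 45.1
gripper_force: 0.4
```

move_arm --plan '[[[4.5, 0, 0.05, 0, 0, 0, 0], [4.5, 0, 0.1, 0, 0, 0, 0], [4.5, 0, 0.15, 0, 0, 0, 0], [4.5, 0, 0.2, 0, 0, 0, 0], [4.5, 0, 0.2, 0, 0, 0, 0]]]'

```text
time: 15.75
tcp_pos: [632.1, 134.0, 2.3]
eef_rot: [0.708, 0.707, -0.001, 0.001]
wrist_force: [-0.3, -7.3, 2.2]
gripper_width: 44.8
gripper_force: 3.5
```

move_arm --plan '[[[4.5, 0, 0.15, 0, 0, 0, 0], [4.5, 0, 0.3, 0, 0, 0, 0], [4.5, 0, 0.3, 0, 0, 0, 0], [4.5, 0, 0.3, 0, 0, 0, 0], [4.5, 0, 0.3, 0, 0, 0, 0]]]'

```text
time: 16.38
tcp_pos: [632.0, 134.2, 2.4]
eef_rot: [0.708, 0.707, -0.003, 0.002]
wrist_force: [-2.8, -15.3, 3.1]
gripper_width: 44.9
gripper_force: 7.9
```

move_arm --plan '[[[4.5, 0, -1, 0, 0, 0, 0], [4.5, 0, -3, 0.5, 0, 0, 0], [4.5, 0, -4, 5, 0, 0, 0], [0, 1, -4.5, 10, 0, 0, 0], [0, 5, -5, 14, 0, 0, 0]]]'

```text
time: 17.0
tcp_pos: [681.8, 88.2, 144.6]
eef_rot: [0.708, 0.707, 0.001, -0.0]
wrist_force: [0.4, 0.1, -0.7]
gripper_width: 9.1
gripper_force: 0.0
```

```bash
python3 - <<'E'
from h import *
ctrl.get_image('wrist'); im=snap('wrist','w8.png'); o=ctrl.get_obs(); print(o['time'],o['tcp_pos'],o['gripper_width'])
k=ctrl.calibration('wrist')
for t in('keeper_pivot','keeper_tip'):
    print(t,[(np.round(d['at']),round(d['conf'],2)) for d in ctrl.place_of(t,'wrist')[:3]])
for p in((631.1,145,14),(631.1,150,22),(586,145,14)): print(p,wuv(k,p))
E
```

```text
17.1 [688.44771492  87.50538342 150.60084663] -0.14137316312201795
keeper_pivot [(array([684., 131.,  14.]), 0.67)]
keeper_tip [(array([706.,  73.,  19.]), 0.69), (array([682., 128.,  17.]), 0.2)]
(631.1, 145, 14) [[237.76985896 157.78287086]]
(631.1, 150, 22) [[235.47323016 151.7886313 ]]
(586, 145, 14) [[181.79203624 160.43827347]]
```

View pics/w8.png

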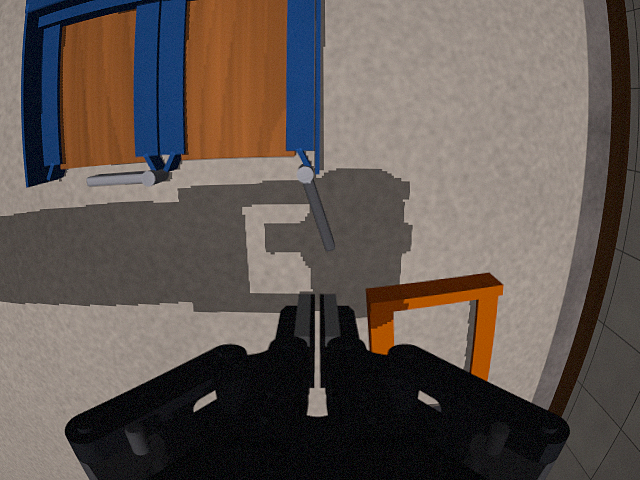

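The board's near end is at v≈158, level with the full bay's board and matching y=145, so it is home. The keeper runs from (305,175) to (330,248) in the picture. I'll go down outside it.

move_arm --plan '[[[0, 3, 0.6, 0, 0, 0, 0], [0, 4.8, 1, -3, 0, 0, 0], [0, 4.8, 1, -7, 0, 0, 0], [0, 4.8, 1, -11, 0, 0, 0], [0, 4.8, 1, -13.4, 0, 0, 0]]]'

```text
time: 17.82
tcp_pos: [726.3, 98.6, 3.0]
eef_rot: [0.708, 0.707, -0.003, -0.003]
wrist_force: [0.1, 1.1, -0.5]
gripper_width: -0.0
gripper_force: 0.0
```

move_arm --plan '[[[0, 0, 0, 0, 0, 0, 0], [0, 0, 0, 0, 0, 0, 0], [0, 0, 0, 0, 0, 0, 0], [0, 0, 0, 0, 0, 0, 0], [0, 0, 0, 0, 0, 0, 0]]]'

```text
time: 18.45
tcp_pos: [730.6, 98.6, 9.2]
eef_rot: [0.708, 0.707, 0.0, 0.0]
wrist_force: [0.2, 0.1, -0.9]
gripper_width: -0.3
gripper_force: 0.0
```

```bash
python3 - <<'E'
from h import *
t=ctrl.get_obs()['tcp_pos']; print(t)
for th in (1.93,1.57,1.2,0.9,0.6,0.3,0.1,0):
    d=-np.array([np.cos(th),np.sin(th)]); n=np.array([-np.sin(th),np.cos(th)])
    h=14.5*abs(n[0])+11.7*abs(n[1]); C=np.array([684,132.5])+45*d-(4+h)*n
    print(th,C.round(1),((C-t[:2])/10).round(1))
E
```

```text
[730.61087282  98.63203003   9.22279418]
1.93 [720.1  98. ] [-1.  -0.1]
1.57 [702.5  87.5] [-2.8 -1.1]
1.2 [688.   82.7] [-4.3 -1.6]
0.9 [673.8  83.2] [-5.7 -1.5]
0.6 [659.2  89.1] [-7.1 -1. ]
0.3 [646.8 100.6] [-8.4  0.2]
0.1 [640.9 111. ] [-9.   1.2]
0 [639.  116.8] [-9.2  1.8]
```

move_arm --plan '[[[0, -1, -0.1, 0, 0, 0, 0], [0, -1.9, -0.7, 0, 0, 0, 0], [0, -2.8, -1.1, 0, 0, 0, 0], [0, -3.6, -1.4, 0, 0, 0, 0], [0, -4.3, -1.6, 0, 0, 0, 0]]]'

```text
time: 19.08
tcp_pos: [686.6, 82.3, 8.4]
eef_rot: [0.708, 0.707, 0.0, 0.0]
wrist_force: [0.4, 0.7, -0.2]
gripper_width: 0.1
gripper_force: 0.3
```

move_arm --plan '[[[0, -0.7, 0, 0, 0, 0, 0], [0, -1.4, 0.1, 0, 0, 0, 0], [0, -2.1, 0.3, 0, 0, 0, 0], [0, -2.8, 0.6, 0, 0, 0, 0], [0, -3.5, 1.2, 0, 0, 0, 0]]]'

```text
time: 19.7
tcp_pos: [651.7, 94.8, 8.3]
eef_rot: [0.708, 0.707, -0.0, 0.0]
wrist_force: [0.3, -1.3, 0.3]
gripper_width: 0.0
gripper_force: 0.3
```

move_arm --plan '[[[0, -0.3, 0.4, 0, 0, 0, 0], [0, -0.6, 0.8, 0, 0, 0, 0], [0, -0.9, 1.2, 0, 0, 0, 0], [0, -1.1, 1.6, 0, 0, 0, 0], [0, -1.2, 1.9, 0, 0, 0, 0]]]'

```text
time: 20.32
tcp_pos: [640.0, 113.8, 8.3]
eef_rot: [0.708, 0.707, -0.0, -0.0]
wrist_force: [0.9, -1.1, 0.3]
gripper_width: 0.3
gripper_force: 0.2
```

```bash
python3 - <<'E'
from h import *
ctrl.get_image('wrist'); im=snap('wrist','w9.png'); o=ctrl.get_obs(); print(o['tcp_pos'],o['wrist_force'])
E
```

```text
[639.93464412 113.94782633   8.2202604 ] [-0.34397051  0.17552574  0.0329915 ]
```

View pics/w9.png

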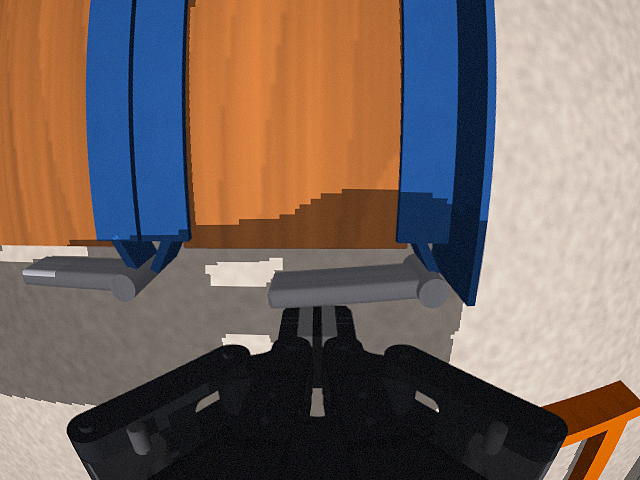

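The keeper is nearly closed, with its tip at (270,290) and pivot at (432,290). The board's end is straight at v≈247. I'll push gently to the end stop.

move_arm --plan '[[[0, 0, 0.1, 0, 0, 0, 0], [0, 0, 0.2, 0, 0, 0, 0], [0, 0, 0.3, 0, 0, 0, 0], [0, 0, 0.4, 0, 0, 0, 0], [0, 0, 0.4, 0, 0, 0, 0]]]'

```text
time: 21.05
tcp_pos: [640.2, 117.7, 8.3]
eef_rot: [0.708, 0.707, 0.0, -0.0]
wrist_force: [-0.4, -0.6, 0.2]
gripper_width: 0.5
gripper_force: 0.0
```

move_arm --plan '[[[0, 0, 0.1, 0, 0, 0, 0], [0, 0, 0.2, 0, 0, 0, 0], [0, 0, 0.3, 0, 0, 0, 0], [0, 0, 0.3, 0, 0, 0, 0], [0, 0, 0.3, 0, 0, 0, 0]]]'

```text
time: 21.68
tcp_pos: [640.2, 118.3, 8.3]
eef_rot: [0.708, 0.707, -0.002, 0.001]
wrist_force: [-0.9, -8.3, 0.8]
gripper_width: 0.3
gripper_force: 4.1
```

move_arm --plan '[[[0, 0, 0.2, 0, 0, 0, 0], [0, 0, 0.2, 0, 0, 0, 0], [0, 0, 0.2, 0, 0, 0, 0], [0, 0, -0.5, 0, 0, 0, 0], [0, 0, -2, 0, 0, 0, 0]]]'

```text
time: 22.3
tcp_pos: [640.2, 100.8, 8.4]
eef_rot: [0.707, 0.707, 0.0, -0.0]
wrist_force: [-0.1, 0.9, 0.2]
gripper_width: 0.1
gripper_force: 0.0
```

move_arm --plan '[[[0, 0, -2, 4, 0, 0, 0], [0, 0, -3, 9, 0, 0, 0], [0, 0, -4, 14, 0, 0, 0], [0, 0, -4, 16, 0, 0, 0], [0, 0, -4, 16, 0, 0, 0]]]'

```text
time: 22.92
tcp_pos: [641.0, 60.7, 169.8]
eef_rot: [0.708, 0.707, 0.001, 0.001]
wrist_force: [0.0, -0.3, -0.5]
gripper_width: -0.2
gripper_force: 0.0
```

```bash
python3 - <<'E'
from h import *
ctrl.get_image('wrist'); ctrl.get_image('wrist'); im=snap('wrist','w10.png'); o=ctrl.get_obs(); print(o['tcp_pos'],o['wrist_force'])
print([(np.round(d['at']),round(d['conf'],2)) for d in ctrl.place_of('keeper_tip','wrist')[:3]])
k=ctrl.calibration('wrist')
for p in((631,145,14),(622,133,15),(684,133,15)): print(wuv(k,p))
E
```

```text
[638.54007654  60.93703524 165.09984286] [-0.21059498  0.3113091  -0.81139213]
[(array([620., 131.,  18.]), 0.91)]
[[307.81239186 121.5121701 ]]
[[296.23660598 136.79018861]]
[[375.62215885 137.59166387]]
```

View pics/w10.png

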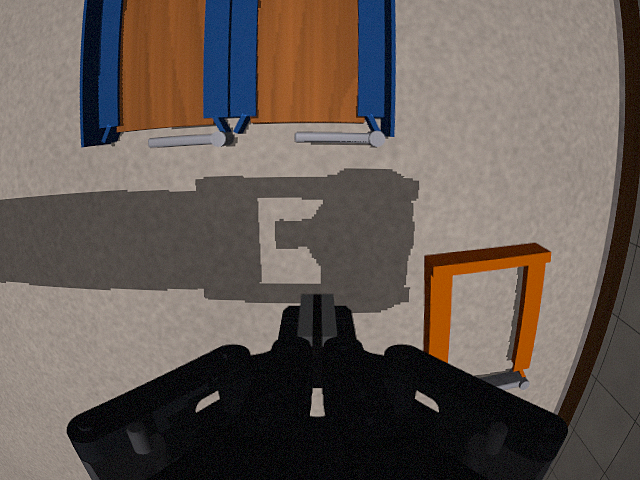

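The bar lies straight across the mouth from (296,137) to (377,138), matching the closed pose. The board is home at v≈122. Handing in.

```bash
python3 -c "
from bench import ctrl
print(ctrl.job_done())"
```

```text
the job is handed in; nothing more can be done
None
```

The board is in the empty blue bay, fully home against the back stop, its keeper bar is closed across the mouth, nothing else was touched, and the job is handed in at about 23 s.

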